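# Fit the missing push rivet of the analyser's filter cover

### The job

The air-filter cover on top of the analyser stands up on its foam seal because its push rivet is missing. Take the push rivet that fits from the fastener rack, put it through the hole in the cover until its collar sits on the cover with the pin still up, then push the centre pin in flush so that the legs spread and hold the cover down. Press gently, for the thin cover cracks under a hard shove, and leave the other two fasteners and the bottles alone.

Things in the scene. Friction and masses are not known exactly. Their poses are not given: they have to be found in the camera images.
- rivet_collar (a point): The push rivet that fits: white nylon, 49 mm tall, 25 g, upright in the rack. Point on its axis at mid-height of the round grip collar (16 mm across, 7 mm tall), z up the axis. Underneath: flange 28 mm across, 3 mm thick, its underside 6.5 mm below this point; then the 12 mm shank with four short legs and a tapered nose ending 37.5 mm below this point. Grip it by the collar, above the flange.
- pin_top (a point): Top of the rivet's round centre pin (10 mm across). Pin up: 8 mm above the collar's top, 11.5 mm above rivet_collar. Pin in: level with the collar's top, 3.5 mm above rivet_collar. As the pin goes in, the four legs spread 3 mm outwards, for which they must be below the chassis: that is so when the cover is pressed down to its held-down height or lower.
- rivet_pin (a joint): How far the rivet's centre pin is pushed in, in m: 0 = up, standing 8 mm out of the collar; 0.008 = fully in, flush, at a hard stop. It slides stiffly, at a push of about 13 N (pressing the cover down takes 8 N at most), and stays where it is left.
- cover_hole (a point): Centre of the 15 mm round hole in the air-filter cover, at the cover's upper face, near its edge on the robot's side; z up. It moves with the cover. Straight below, 13 to 26 mm under this point, is the upper face of the metal chassis (4 mm thick) with a 13 mm hole for the same shank and 30 mm of empty space beneath.
- filter_cover: The air-filter cover, a thin grey slotted plate 149 x 128 x 4 mm in the deck. Origin at its underside on the far edge, held there by tabs like a hinge; x points from hole to tabs. A foam seal of unknown age lifts it 1 to 13 mm at the hole and yields about 2 mm per N, then is solid 1 to 8 mm below the held-down height: cover and rivet sink as the pin is pushed. More than 25 N on the cover cracks it.
- analyser: The analyser, a white bench instrument 280 (x) x 360 (y) mm standing fast, deck 126 mm high. Origin at the centre of its underside on the counter, z up. With the cover held down the hole's centre is at (-0.075, -0.075, 0.129) in this frame; lifted by the seal it is 1 to 13 mm higher. On the +y half of the deck are a round lid and a small screen, up to 146 mm high.
- rack: The fastener rack, a grey block 64 (x) x 164 (y) x 34 mm that stands fast, with three 19 mm holes in a row along its y axis, 50 mm apart (y = -0.05, 0, 0.05). Origin at the centre of its underside. Any fastener may stand in any hole, its flange on the rack's top. Fingers have free room across the row, on the +x and -x sides of each fastener.
- big_rivet_mid (a point): A larger push rivet for another panel, standing in the rack (same white nylon; flange 34 mm, collar 22 mm across, shank 16.4 mm: too thick for the hole). Point on its axis 8 mm above its flange's underside. To be left alone.
- thumbscrew_mid (a point): A thumbscrew with a black knurled head 22 mm across and 16 mm tall, standing in the rack. Point on its axis 8 mm above its underside. To be left alone.
- pill_bottle: An amber pill bottle with a white cap, 48 mm across, 85 mm tall, on the counter beyond the rack. Origin at the centre of its underside. To be left alone.
- drop_bottle: A slim white dropper bottle, 36 mm across, 95 mm tall, on the counter between the rack and the analyser's far side. Origin at the centre of its underside. To be left alone.
There are look-alikes about, which are no part of the job. What is shaped like the part that bears rivet_collar but green or red is not meant.

How it is judged (in metres and radians):
On the way, in this order (a step that is already met when the one before it is completed fails the run):
1. the rivet stands through the hole, its collar seated on the cover (within 2 mm), its pin still up (in by less than 3 mm) (z of rivet_collar in the frame of cover_hole between 0.004 and 0.0085 m and horizontal distance between rivet_collar and cover_hole below 0.004 m and angle between rivet_collar's own z axis and vertical below 0.15 rad and value of joint rivet_pin below 0.003 m), for 0.2 s.
2. the pin is pushed in flush (within 1 mm) with the collar seated (z of rivet_collar in the frame of cover_hole between 0.004 and 0.0085 m and horizontal distance between rivet_collar and cover_hole below 0.004 m and angle between rivet_collar's own z axis and vertical below 0.15 rad and value of joint rivet_pin above 0.007 m), for 0.2 s.
At the end, for the whole second after the job is handed in: The rivet sits upright in the cover's hole with its flange on the cover (within 2 mm), its pin is in flush with the collar (within 1 mm), and its spread legs hold the cover down with nobody touching it (the cover at the hole within 1.5 mm of its held-down height) (all of step 2 and z of cover_hole in the frame of analyser below 0.1305 m).
It fails at once if more than 25 N bears on the filter cover: it cracks (contact force between filter_cover and anything else above 25 N).
It fails at once if the larger rivet or the thumbscrew is moved by more than 15 mm (distance of any of big_rivet_mid, thumbscrew_mid from where it was at the start of the episode above 0.015 m).
It fails at once if a bottle is moved by more than 20 mm or knocked over (distance of any of pill_bottle, drop_bottle from where it was at the start of the episode above 0.02 m or angle between any of pill_bottle, drop_bottle's own z axis and vertical above 0.4 rad).
It also fails if it takes over 48 s, if anything falls off the work surface, if the arm or the gripper's body presses on something with over 40 N, if the wrist force passes 120 N, or if a joint passes its speed limit or range.

### The arm

A 7-joint arm with a two-finger parallel gripper is mounted at the origin on the work surface. World frame = base frame: x ahead of the robot, y to its left, z up, the work surface at z = 0. Lengths are in m, angles in degrees, forces in N, time in s.
With the tool pointing down it reaches from about 0.425 to 0.925 m from the base axis. Payload 6.8 kg.
Tool frame: the origin (TCP) lies midway between the tips of the shut fingers; the grasp point (between the pads) lies 19 mm behind it; z points along the fingers, y is the line along which they close (so a half turn about z gives the same grasp; the last joint's range is limited). The gripper opens to 88 mm and grips with 3 to 60 N. Pads are 20 mm wide; open, the fingers measure 115 mm over their backs; the gripper's body (75 mm by 178 mm) begins 61 mm behind the grasp point.
Start: joints at [62.676, 27.33, 1.283, 89.118, -0.659, 63.558, -4.761], TCP at [0.243, -0.63, 0.186] pointing down, gripper open.
Joint ranges: [-169.35, 169.35], [-19.33, 120.38], [-80.79, 83.38], [13.8, 139.57], [-78.32, 258.32], [9.67, 109.79], [-169.56, 169.56]. Speed limits (degrees/s): [136.94, 136.94, 180, 180, 180, 180, 180].

### API

Orientations are given as [roll, pitch, yaw] about the fixed x, y, z axes, in that order (R = Rz(yaw) Ry(pitch) Rx(roll)).
In Python, from plant import manip gives the robot as it stands. Calls block until the motion is done:
- manip.goto(position, orientation): joint-space move of the TCP to a pose.
- manip.line_to(position, frame=None, feed=0.15): straight line of the TCP; frame=None keeps the orientation; feed is the mean speed in m/s.
- manip.movej(angles): joint-space move.
- manip.let_go() and manip.close_gripper(newtons=None): open the fingers fully, or close them until they stop; newtons is the grip in N (None keeps the last).
- manip.dwell(seconds).
- manip.ik(position, orientation): joint angles nearest the present ones, or None.
- manip.state(): the state.
- manip.capture(name): name is "side" or "top" or "wrist"; returns a dict with "image" (400x640x3 uint8, red, green, blue), "vfov" (degrees; the focal length in pixels is half the picture's height over the tangent of half this angle, whatever the lens; pixels are square), "cx", "cy" (the principal point, pixels), "eye" and "rotation" of the camera in the world; the wrist camera has in their place "tool_from_camera" (4x4, takes a point from camera to tool coordinates, whose origin is the TCP and whose axes are the flange's). Camera axes: x right, y up, looking along -z (the intrinsics and any distortion apply to the point x, -y, -z); pixel columns grow to the right and rows downward; lengths in m; the calibration is good to about 2 mm. The wrist camera is an equidistant fisheye: a pixel r from the principal point sees the ray r / f radians off the axis. A picture is of the moment at which its call begins: read the wrist's pose just before it. There is no depth.
A pose or a line that the arm cannot do raises manip.Unreachable and nothing moves.
- manip.close_job(): hands the job in; it is judged then, once.
The state is a dict: "clock": time; "joint_positions": joint angles; "joint_vel": joint speeds; "joint_efforts": joint torques, N m; "ee_pos": TCP position; "tool_rot": TCP orientation; "ft_force": force on the tool from outside, world axes, zero at the start; "wrist_torque": the same for the moment, N m; "gripper_width": finger opening in m; "grip_force": force on a finger pad.
Only numpy, scipy, OpenCV 4.12 (cv2) and the standard library are available. Lean on these libraries where they do the work, as an engineer would, in place of code of your own. Each camera call takes 0.05 s, during which the arm holds its last target. There are 200 camera calls.

## Working session

There is one attempt and no reset: what is moved stays moved. The work goes in short steps, each a Python script; the robot and the scene stay as the last script left them, time stands still between calls to the robot, and variables do not carry over. Pictures are saved under pics/ and viewed, at most 10 in all, crops included, and the job is handed in when it is done.

```bash
ls; mkdir -p pics; python3 - <<'E'
from plant import manip
import cv2,pickle
D={}
for n in("side","top","wrist"):
    s=manip.state();c=manip.capture(n);c['st']=s;D[n]=c
    cv2.imwrite(f"pics/{n}0.png",c["image"][:,:,::-1])
    print(n,{k:v for k,v in c.items() if k not in("image","st")})
pickle.dump(D,open("d0.pkl","wb"));print(s)
E
```

```text
pics
side {'vfov': 42.13215633366977, 'cx': 318.6813508839578, 'cy': 199.2939079662884, 'eye': array([ 0.5116731 , -0.89057505,  1.08750759]), 'rotation': array([37.85651073, -0.50157218, -2.49979837])}
top {'vfov': 57.8725490458865, 'cx': 318.4774973426492, 'cy': 201.9305083597809, 'eye': array([ 0.41012021, -0.13354352,  0.81343286]), 'rotation': array([  9.94240038,   1.13268654, -90.64239725])}
wrist {'vfov': 65.70646984690485, 'cx': 324.6856368747005, 'cy': 194.50108645847652, 'tool_from_camera': array([[ 3.29653197e-04,  9.56791068e-01,  2.90776104e-01,
         7.93385964e-02],
       [ 9.99999836e-01, -4.51663717e-04,  3.52486553e-04,
        -1.50831558e-04],
       [ 4.68589001e-04,  2.90775940e-01, -9.56791060e-01,
        -1.98918028e-01],
       [ 0.00000000e+00,  0.00000000e+00,  0.00000000e+00,
         1.00000000e+00]])}
{'clock': 0.1, 'joint_positions': array([62.67686425, 27.36959193,  1.28061402, 89.17043087, -0.6588123 ,
       63.55891028, -4.76330478]), 'joint_vel': array([ 0.06864868, -0.05355395,  0.05033263, -0.25683502,  0.03769731,
       -0.11543007, -0.04188396]), 'joint_efforts': array([ 5.57447725e-03, -5.84085810e+01,  1.54058956e+00, -2.73311967e+01,
       -5.42490324e-02,  1.31200891e-02,  3.26847294e-05]), 'ee_pos': array([ 0.2430894 , -0.62907484,  0.18511266]), 'tool_rot': array([-1.79908676e+02,  6.87995698e-03,  2.11282285e+01]), 'ft_force': array([ 0.14303131, -0.40842498, -0.19421099]), 'wrist_torque': array([ 0.02183514, -0.02139548,  0.0236472 ]), 'grip_force': 0.0, 'gripper_width': 0.08791322275938943}
```

View pics/side0.png

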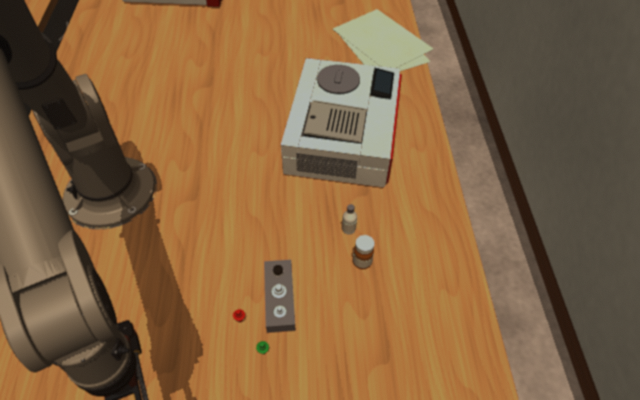

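View pics/top0.png

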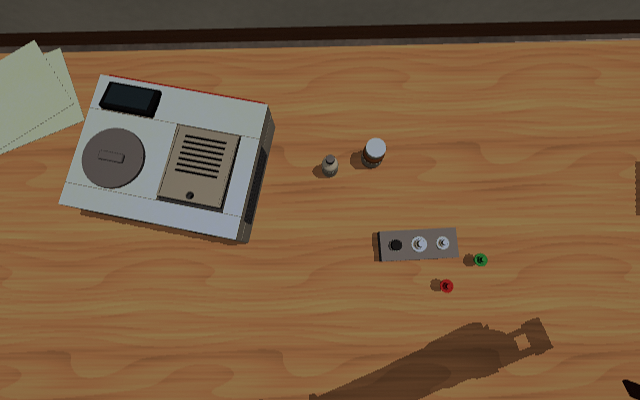

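Side: rack with the thumbscrew at (278,270) and white rivets at (279,291) and (280,312). Top: thumbscrew (396,245), rivets (419,244) and (443,243), cover hole (190,195), rack corners about (378,232), (456,228), (459,257), (379,262). Next I'll write the helpers and enlarge the rack and cover.

```bash
cat > h.py <<'E'
import numpy as np,cv2
from scipy.spatial.transform import Rotation as Ro
def RT(c,st=None):
    if 'eye' in c: return Ro.from_euler('xyz',c['rotation'],degrees=True).as_matrix(),np.array(c['eye'])
    st=st or c['st'];R=Ro.from_euler('xyz',st['tool_rot'],degrees=True).as_matrix();M=c['tool_from_camera']
    return R@M[:3,:3],R@M[:3,3]+st['ee_pos']
def F(c): return 200/np.tan(np.radians(c['vfov']/2))
def ray(c,u,v):
    x,y=(u-c['cx'])/F(c),(v-c['cy'])/F(c)
    if 'eye' in c: d=np.array([x,-y,-1])
    else:
        r=np.hypot(x,y)+1e-12; d=np.array([x/r*np.sin(r),-y/r*np.sin(r),-np.cos(r)])
    R,e=RT(c);return e,R@d
def atz(c,u,v,z):
    e,d=ray(c,u,v);return e+d*(z-e[2])/d[2]
def proj(c,p):
    R,e=RT(c);q=R.T@(np.asarray(p)-e);X,Y,Z=q[0],-q[1],-q[2]
    if 'eye' in c: k=1/Z
    else:
        r=np.hypot(X,Y)+1e-12;k=np.arctan2(r,Z)/r
    return np.array([c['cx']+F(c)*X*k,c['cy']+F(c)*Y*k])
E
python3 - <<'E'
from h import *
import pickle
D=pickle.load(open("d0.pkl","rb"));t,s=D['top'],D['side']
for u,v in((378,232),(456,228),(459,257),(379,262)):print('rack',atz(t,u,v,.034))
for u,v in((396,245),(419,244),(443,243)):print('f',atz(t,u,v,.042))
for u,v in((278,270),(279,291),(280,312)):print('f side',atz(s,u,v,.042))
print('hole',atz(t,190,195,.135),atz(s,312,117,.135))
for u,v in((101,74),(268,104),(240,240),(60,204)):print('an',atz(t,u,v,.126))
print('bott',atz(t,330,160,.09),atz(t,374,147,.08))
a=cv2.resize(t['image'][215:275,365:470],None,fx=5,fy=5,interpolation=2)
b=cv2.resize(s['image'][255:335,255:305],None,fx=5,fy=5,interpolation=2)
o=np.zeros((400,780,3),np.uint8);o[:300,:525]=a;o[:400,530:780]=b
cv2.imwrite("pics/crop1.png",o[:,:,::-1])
E
```

```text
rack [ 0.4794466  -0.24688181  0.034     ]
rack [ 0.48585718 -0.41396014  0.034     ]
rack [ 0.42433955 -0.41556244  0.034     ]
rack [ 0.41583252 -0.24647947  0.034     ]
f [ 0.45077659 -0.28253328  0.042     ]
f [ 0.45227975 -0.33098001  0.042     ]
f [ 0.4537546  -0.38144706  0.042     ]
f side [ 0.45356972 -0.2818077   0.042     ]
f side [ 0.45604417 -0.33583916  0.042     ]
f side [ 0.45838569 -0.38696798  0.042     ]
hole [0.54637936 0.12566563 0.135     ] [0.54664909 0.12528004 0.135     ]
an [0.80808884 0.32891315 0.126     ]
an [ 0.73428167 -0.02100359  0.126     ]
an [0.4594429  0.02886103 0.126     ]
an [0.53410087 0.38429279 0.126     ]
bott [ 0.62493247 -0.14552181  0.09      ] [ 0.65471651 -0.23887504  0.08      ]
```

View pics/crop1.png

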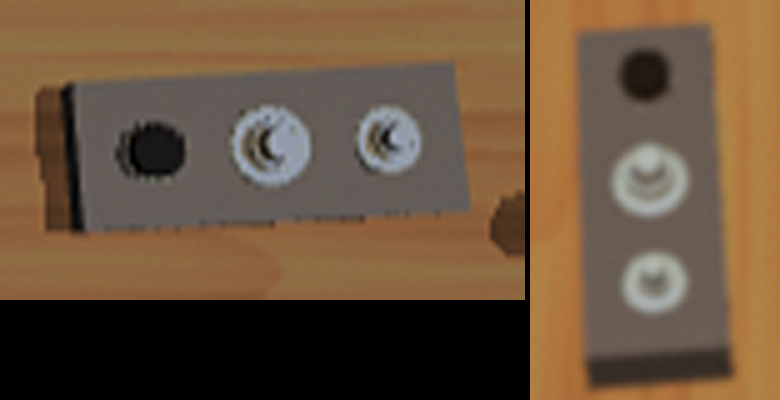

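The fitting (smaller) rivet is the right-hand one, at about (0.456,-0.384). I'll move above it and look with the wrist camera.

```bash
python3 - <<'E'
from h import *
from plant import manip
import pickle
for y in(91.7,-88.3): print(y,manip.ik([.456,-.384,.15],[180,0,y]),manip.ik([.5465,.1255,.2],[180,0,y]),manip.ik([.456,-.384,.036],[180,0,y]),)
y=91.7 if manip.ik([.456,-.384,.036],[180,0,91.7]) is not None else -88.3
manip.goto([.456,-.384,.13],[180,0,y])
s=manip.state();c=manip.capture('wrist');c['st']=s;pickle.dump(c,open('w1.pkl','wb'))
cv2.imwrite('pics/w1.png',c['image'][:,:,::-1]);print(s['ee_pos'],s['tool_rot'],s['clock'])
print(proj(c,[.456,-.384,.0405]))
E
```

```text
91.7 [ 48.37785231  23.20173425 -18.42714061 101.37250699   8.55968333
  56.79268926  28.33899779] [ 16.10352665  21.54112605 -44.6728677  101.78835068  16.75951317
  63.53656869 -32.44126938] [ 46.67829598  31.15447945 -16.54185436 106.18189666  12.15870542
  44.37471817  25.3623885 ]
-88.3 [  20.10711198   22.58124077   18.14608583  103.38444456   -8.36010908
   55.33886938 -136.5787839 ] [ 30.57812974  30.38001334 -67.53333445 101.00399405  29.98568864
  69.24464608 136.33227855] [  19.95441684   31.35255495   18.80776668  108.11721888  -14.29149991
   42.80594925 -131.54262686]
[ 0.45501708 -0.38588563  0.13014277] [-1.79979111e+02  6.04365684e-02  9.14935094e+01] 1.4
[326.53963093 185.0318335 ]
```

View pics/w1.png

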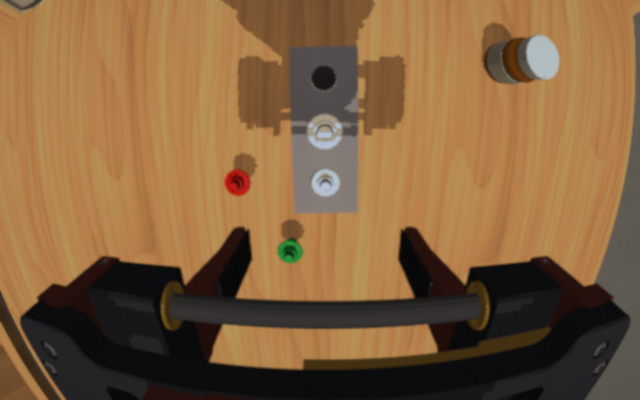

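Wrist view: the target rivet is at (325,183), the big rivet at (325,132), the thumbscrew at (323,77). Fine-localising the flange.

```bash
cat >> h.py <<'E'
def flange(c,guess,z):
    u,v=proj(c,guess);x0,y0=int(u)-24,int(v)-24
    g=c['image'][y0:y0+48,x0:x0+48].min(2);g=cv2.resize(g,None,fx=4,fy=4,interpolation=2)
    _,m=cv2.threshold(g,0,255,cv2.THRESH_OTSU)
    n,l,st,ce=cv2.connectedComponentsWithStats(m);k=min(range(1,n),key=lambda i:(np.hypot(*(ce[i]-96)) if st[i,4]>400 else 999))
    (a,b),r=cv2.minEnclosingCircle(np.argwhere(l==k)[:,::-1].astype(np.float32))
    u,v=(a-1.5)/4+x0,(b-1.5)/4+y0
    return (u,v,r/4),atz(c,u,v,z)
E
python3 - <<'E'
from h import *
from plant import manip
import pickle
print(manip.state()['ee_pos'],manip.state()['tool_rot'])
c=pickle.load(open('w1.pkl','rb'));print(flange(c,[.456,-.384,.0365],.0365))
s=manip.state();c=manip.capture('wrist');c['st']=s;print(s['ee_pos'],s['joint_vel']);print(flange(c,[.456,-.384,.0365],.0365),flange(c,[.454,-.334,.0365],.0365))
E
```

```text
[ 0.45490312 -0.38608685  0.1301237 ] [-1.79980458e+02  5.88627166e-02  9.14702425e+01]
((325.255407333374, 182.79830360412598, 14.466715812683105), array([ 0.45472999, -0.38285673,  0.0365    ]))
[ 0.45490312 -0.38608685  0.1301237 ] [ 0.1750631  -0.0291947  -0.01466886 -0.05748307 -0.10332017 -0.03110071
  0.11557173]
((325.2956295013428, 182.5762481689453, 14.497483253479004), array([ 0.45465256, -0.3828254 ,  0.0365    ])) ((324.32994651794434, 131.4842014312744, 18.808076858520508), array([ 0.45242683, -0.33300915,  0.0365    ]))
```

```bash
cat >> h.py <<'E'
from plant import manip
def to(p,feed=.15,n=2,frame=None,tol=.0003):
    """line_to with correction of the steady error seen in ee_pos"""
    p=np.asarray(p,float);cmd=p.copy()
    manip.line_to(cmd,frame=frame,feed=feed)
    for _ in range(n):
        manip.dwell(.15);e=p-manip.state()['ee_pos']
        if np.abs(e).max()<tol: break
        cmd=cmd+e;manip.line_to(cmd,frame=frame,feed=.05)
    return cmd,manip.state()
def show(t=''):
    s=manip.state();print(t,round(s['clock'],2),s['ee_pos'].round(4),s['tool_rot'].round(2),'F',s['ft_force'].round(2),'w',round(s['gripper_width'],4),'g',round(s['grip_force'],1))
E
python3 - <<'E'
from h import *
to([.4547,-.3828,.07],n=3,frame=[180,0,92.3]);show()
to([.4547,-.3828,.0385],feed=.06,n=3);show()
manip.close_gripper(15);show('closed')
x,y,z=manip.state()['ee_pos']
cmd,_=to([x,y,.12],n=1);show('lifted')
s=manip.state();c=manip.capture('wrist');c['st']=s
import pickle;pickle.dump(c,open('w2.pkl','wb'));a=c['image'][150:,150:500];cv2.imwrite('pics/w2.png',cv2.resize(a,None,fx=2,fy=2)[:,:,::-1])
E
```

```text
3.0 [ 0.4546 -0.3827  0.0698] [-180.    -0.    92.3] F [-0.11  1.51 -0.01] w 0.0879 g 0.0
 4.62 [ 0.4547 -0.3828  0.0384] [180.   -0.   92.3] F [-0.35 -0.41  0.01] w 0.0878 g 0.0
closed 5.97 [ 0.4547 -0.3828  0.0384] [-180.    -0.    92.3] F [-0.08 -0.35 -0.4 ] w 0.0001 g 0.0
lifted 7.06 [ 0.4555 -0.3833  0.121 ] [-1.7998e+02 -2.0000e-02  9.2300e+01] F [-0.29 -0.05 -0.11] w 0.0004 g 0.0
```

View pics/w2.png

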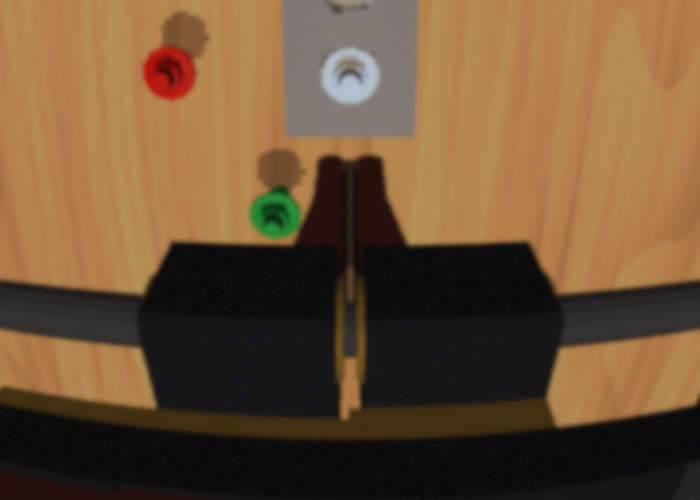

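The grip missed: the fingers shut to 0 and the rivet is still in the rack at full-frame (325,187). The finger tips show at about (325,230). I'll check that against the projected TCP.

```bash
python3 - <<'E'
from h import *
import pickle
c=pickle.load(open('w2.pkl','rb'));p=c['st']['ee_pos']
print('tcp',proj(c,p),'grasp pt',proj(c,p+[0,0,.019]),'tcp at tool +-10mm x',proj(c,p+[0,.01,0]),proj(c,p-[0,.01,0]))
print(flange(c,[.4547,-.3828,.0365],.0365))
R,e=RT(c);print(e,R[:,2])
manip.let_go();show()
E
```

```text
tcp [325.55647853 221.55840154] grasp pt [325.58577507 232.67327572] tcp at tool +-10mm x [326.1648389  207.92445388] [324.96625865 234.72844621]
((324.57743072509766, 187.85117721557617, 14.875846862792969), array([ 0.45459776, -0.38272996,  0.0365    ]))
[ 0.45196906 -0.30373173  0.31998851] [-0.01012525  0.28901409  0.9572713 ]
 8.48 [ 0.4555 -0.3834  0.1214] [-180.     0.    92.3] F [-0.03 -0.34  0.5 ] w 0.088 g 0.0
```

The finger tips look about 15 to 30 mm nearer the camera than the stated TCP. I'll check from outside, with the fingers shut low over a free spot and then above the rivet.

```bash
python3 - <<'E'
from h import *
import pickle
to([.4547,-.3828,.0385],feed=.12,n=2);show()
o=np.zeros((600,800,3),np.uint8)
D={}
for i,n in enumerate(("side","top","wrist")):
    s=manip.state();c=manip.capture(n);c['st']=s;D[n]=c
    u,v=proj(c,s['ee_pos']);print(n,u,v)
    x0,y0=int(np.clip(u-65,0,509)),int(np.clip(v-50,0,299));print(x0,y0)
    a=c['image'][y0:y0+100,x0:x0+130] if n!='wrist' else cv2.resize(c['image'][100:300,195:455],(130,100),interpolation=3)
    o[(i//2)*300:(i//2)*300+300,(i%2)*400:(i%2)*400+390]=cv2.resize(a,(390,300),interpolation=2)
pickle.dump(D,open('d3.pkl','wb'));cv2.imwrite('pics/c3.png',o[:,:,::-1])
E
```

```text
10.12 [ 0.4548 -0.3828  0.0385] [1.7999e+02 1.0000e-02 9.2300e+01] F [-0.24  0.55  0.13] w 0.0878 g 0.0
side 278.46669891178584 311.02518965874333
213 261
top 443.0591030192783 242.601128507735
378 192
wrist 325.55635098783824 221.5582740441744
260 171
```

View pics/c3.png

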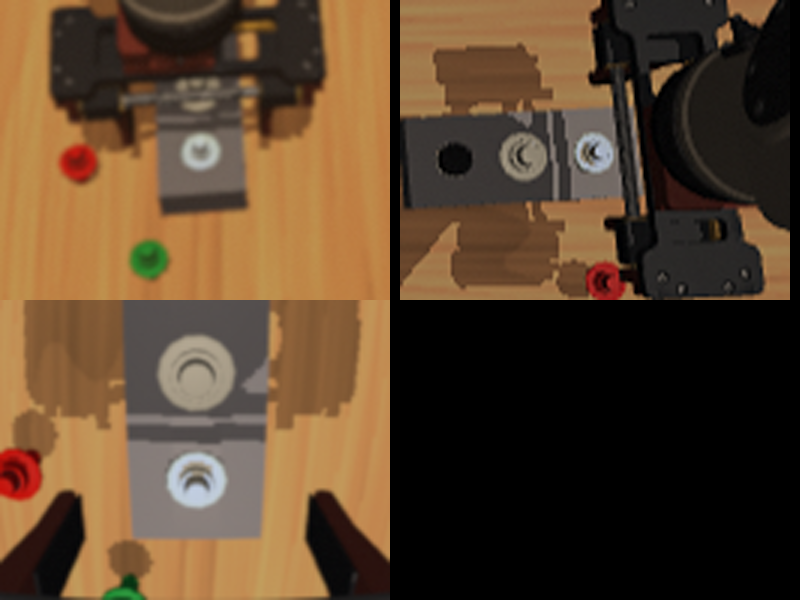

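```bash
python3 - <<'E'
from h import *
import pickle
D=pickle.load(open('d3.pkl','rb'));w,s,t=D['wrist'],D['side'],D['top']
def tri(*r):
    A=sum(np.eye(3)-np.outer(d,d)/(d@d) for e,d in r);b=sum((np.eye(3)-np.outer(d,d)/(d@d))@e for e,d in r)
    p=np.linalg.solve(A,b);return p.round(4),[round(float(np.linalg.norm(np.cross(p-e,d))/np.linalg.norm(d)),4) for e,d in r]
print(tri(ray(w,243,228),ray(s,256,311)),tri(ray(w,405,228),ray(s,299,308)))
for n in(w,s): print([proj(n,w['st']['ee_pos']+np.array([x,0,z])).round(1) for z in(0,.02,.04) for x in(-.05,.05)])
E
```

```text
(array([ 0.4032, -0.3857,  0.0506]), [0.0038, 0.0038]) (array([ 0.5038, -0.3818,  0.0508]), [0.004, 0.004])
[array([254.3, 218.4]), array([396.3, 223.8]), array([247.7, 229.6]), array([402.8, 235.4]), array([240., 243.]), array([410.5, 249.3])]
[array([255.5, 311.8]), array([301.2, 310.2]), array([254.7, 307.7]), array([301.1, 306.1]), array([253.9, 303.5]), array([300.9, 301.8])]
```

The tips sit roughly 12 to 20 mm above the reported TCP. I'll go to TCP z = 0.0225 and close gently. The width will show what was gripped: 10 mm is the pin, 16 the collar, 28 the flange.

```bash
python3 - <<'E'
from h import *
to([.4547,-.3828,.0225],feed=.1,n=1);show()
manip.close_gripper(6);show('closed')
E
```

```text
10.73 [ 0.4549 -0.3829  0.0227] [1.7998e+02 1.0000e-02 9.2300e+01] F [ 0.68 -0.27 -0.31] w 0.0876 g 0.0
closed 12.07 [ 0.4547 -0.3828  0.0225] [180.    0.   92.3] F [ 0.08 -0.19  0.43] w 0.0007 g 0.0
```

```bash
python3 - <<'E'
from h import *
import pickle
o=np.zeros((600,800,3),np.uint8);D={}
for i,n in enumerate(("side","top","wrist")):
    s=manip.state();c=manip.capture(n);c['st']=s;D[n]=c
a=D['side']['image'][250:350,205:335];b=D['wrist']['image'][150:300,227:422];t=D['top']['image'][190:290,380:510]
for k,im in enumerate((a,b,t)): o[(k//2)*300:(k//2)*300+300,(k%2)*400:(k%2)*400+390]=cv2.resize(im,(390,300),interpolation=2)
pickle.dump(D,open('d4.pkl','wb'));cv2.imwrite('pics/c4.png',o[:,:,::-1])
E
```

```text
(no output)
```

View pics/c4.png

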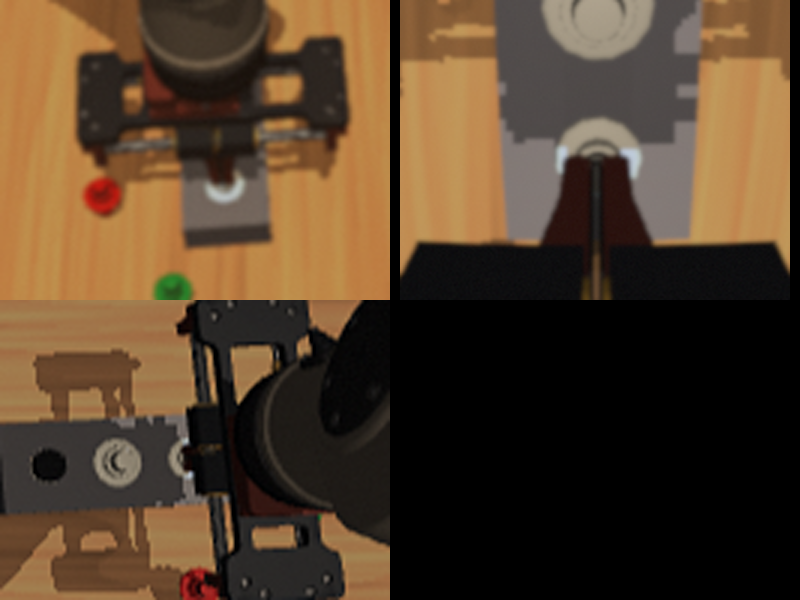

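Side view: the shut tips are just above the pin at TCP z = 0.0225, so the real tips are at least 30 mm above the reported TCP. I'll touch the pin top gently (it only slides at 13 N) to measure the offset.

```bash
python3 - <<'E'
from h import *
f0=np.mean([manip.state()['ft_force'][2] for _ in range(3)])
p=np.array([.4547,-.3828,.0225])
cmd=p+(p-manip.state()['ee_pos'])
for i in range(16):
    cmd[2]-=.0006;manip.line_to(cmd,feed=.02)
    s=manip.state();f=s['ft_force'][2]-f0
    print(round(s['ee_pos'][2],4),round(f,2),end=' | ')
    if abs(f)>3: break
show()
E
```

```text
0.0219 -0.08 | 0.0213 0.41 | 0.0206 -0.01 | 0.02 0.59 | 0.0195 -0.46 | 0.0189 -0.49 | 0.0182 0.21 | 0.0176 0.21 | 0.0171 0.83 | 0.0165 0.48 | 0.016 0.76 | 0.0159 5.5 |  15.22 [ 0.4549 -0.3829  0.0159] [1.7999e+02 2.0000e-02 9.2300e+01] F [-1.05  0.82  5.52] w 0.0007 g 2.7
```

Contact was at TCP z = 0.016, so the tips are 36 mm above the reported TCP. I'll grip with the tips just above the flange (TCP z = 0.002).

```bash
python3 - <<'E'
from h import *
manip.line_to([.4547,-.3828,.0185],feed=.1)
manip.let_go();to([.4547,-.3828,.0022],feed=.1,n=2);show()
manip.close_gripper(12);show('closed')
E
```

```text
17.32 [ 0.4549 -0.3828  0.0024] [179.99   0.    92.3 ] F [-0.25 -0.77  0.93] w 0.0876 g 0.0
closed 18.43 [ 0.4547 -0.3828  0.0022] [180.   -0.   92.3] F [ 0.05 -0.28 -0.83] w 0.0152 g 12.0
```

Collar gripped (15.2 mm). I'll lift it, carry it high, and look with the wrist camera short of the hole.

```bash
python3 - <<'E'
from h import *
import pickle
manip.line_to([.4547,-.3828,.06],feed=.12);show()
manip.line_to([.4547,-.3828,.175],feed=.3)
to([.548,.082,.175],feed=.3,n=1);manip.dwell(.1);show('there')
s=manip.state();c=manip.capture('wrist');c['st']=s;pickle.dump(c,open('w5.pkl','wb'))
a=c['image'][110:290,200:440];cv2.imwrite('pics/w5.png',cv2.resize(a,None,fx=3.3,fy=3.3,interpolation=2)[:,:,::-1])
print(proj(c,[.5465,.1255,.135]),proj(c,s['ee_pos']+[0,0,.0348]))
E
```

```text
19.07 [ 0.4544 -0.3827  0.0597] [-1.7998e+02 -1.0000e-02  9.2300e+01] F [ 0.11 -0.17 -0.1 ] w 0.0152 g 12.0
there 21.83 [0.548  0.0832 0.1751] [180.     0.    92.29] F [-1.19 -0.05 -0.35] w 0.0152 g 12.0
[325.74112818 151.62732923] [325.6318807  243.54914336]
```

View pics/w5.png

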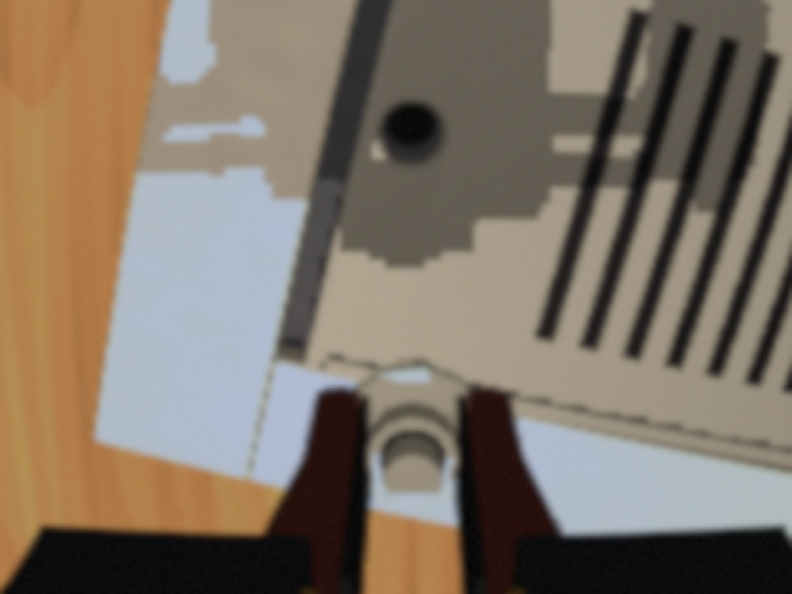

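The hole is at crop (412,133), full-frame (324.8,150.3). The rivet is upright in the fingers: pin bottom edge at crop row 492, flange far edge at row 362, axis column 413. Computing the in-hand offset and the hole position.

```bash
python3 - <<'E'
from h import *
import pickle
c=pickle.load(open('w5.pkl','rb'));p=c['st']['ee_pos']
cr=lambda q:((proj(c,q)-[200,110])*3.3).round(1)
for dy in(-.004,-.002,0,.002,.004):
    print(dy,'flange far edge',cr(p+[0,dy+.014,.0333]),'lower edge',cr(p+[0,dy+.014,.0318]),'pin near/far edge',cr(p+[0,dy-.005,.0498]),cr(p+[0,dy+.005,.0498]),'collar far',cr(p+[0,dy+.008,.0418]))
for z in(.131,.135,.139):print(z,atz(c,324.7,150.2,z).round(4), 'rim +-7.5 rows',cr(atz(c,324.7,150.2,z)+[0,.0075,0]),cr(atz(c,324.7,150.2,z)-[0,.0075,0]))
print('x off', cr(p+[0,0,.0498]),cr(p+[.005,0,.0498]))
# hole rim fit
g=cv2.resize(c['image'][110:290,200:440],None,fx=3.3,fy=3.3,interpolation=2).min(2)
print(g[60:200:6,412],g[133,350:480:6])
E
```

```text
-0.004 flange far edge [416.9 385.8] lower edge [416.9 382.6] pin near/far edge [412.5 527.1] [415. 475.] collar far [415.6 437.6]
-0.002 flange far edge [417.4 375.3] lower edge [417.4 372.1] pin near/far edge [413.  516.9] [415.5 464.2] collar far [416.1 427. ]
0 flange far edge [417.9 364.7] lower edge [417.9 361.6] pin near/far edge [413.5 506.6] [416.  453.3] collar far [416.6 416.3]
0.002 flange far edge [418.4 354. ] lower edge [418.4 350.9] pin near/far edge [414.  496.2] [416.5 442.3] collar far [417.1 405.4]
0.004 flange far edge [418.9 343.2] lower edge [418.8 340.2] pin near/far edge [414.5 485.6] [417.  431.2] collar far [417.6 394.5]
0.131 [0.5457 0.126  0.131 ] rim +-7.5 rows [412.8 101.7] [410.3 163.3]
0.135 [0.5456 0.1266 0.135 ] rim +-7.5 rows [412.8 101.2] [410.2 163.8]
0.139 [0.5456 0.1272 0.139 ] rim +-7.5 rows [412.8 100.7] [410.2 164.4]
x off [414.7 480.3] [445.1 481.4]
[86 85 85 85 85 85 81 52 15  8  8  8  7 11 23 39 45 57 74 81 82 83 81 82] [44 54 78 86 80 60 36 18  9  6  7  8 10 14 32 51 70 82 83 84 83 84]
```

```bash
cat > ins.py <<'E'
from h import *
import sys
x,y,z0,z1,lim=map(float,sys.argv[1:6])
cmd,_=to([x,y,z0],feed=.15,n=2)
f0=np.mean([manip.state()['ft_force'] for _ in range(3)],axis=0);show()
while manip.state()['ee_pos'][2]>z1:
    cmd[2]-=.002;manip.line_to(cmd,feed=.03);s=manip.state();f=s['ft_force']-f0
    print(round(s['ee_pos'][2],4),f.round(1),end=' | ')
    if f[2]>lim: break
show('\nend')
E
python3 ins.py .5459 .1261 .139 .106 5
```

```text
23.21 [0.546  0.1261 0.1389] [179.99   0.    92.29] F [-0.49  0.6  -0.23] w 0.015 g 12.0
0.1367 [ 0.9 -0.7 -0.3] | 0.1347 [-0.5  0.1 -0.1] | 0.1327 [ 0.2 -2.4  0.3] | 0.1307 [ 1.2 -0.6  0.8] | 0.1287 [ 1.  -0.6  1. ] | 0.1268 [-0.1 -0.7 -0. ] | 0.1248 [ 0.6 -0.3  0.2] | 0.1227 [-0.3  0.1  0.2] | 0.1207 [ 0.6 -0.8  0.2] | 0.1187 [ 0.1 -0.2 -0.3] | 0.1168 [ 0.6 -1.   0. ] | 0.1147 [ 0.7 -1.8 -0. ] | 0.1128 [ 0.2 -0.5  0.4] | 0.1107 [-0.3 -0.7  0.6] | 0.1087 [ 0.8 -0.3  0.7] | 0.1068 [ 1.4 -0.8  0.3] | 0.1047 [ 0.7 -0.4 -0.6] | 
end 27.46 [0.5457 0.1261 0.1047] [-179.98    0.     92.3 ] F [ 0.24  0.24 -0.84] w 0.015 g 12.0
```

It went in freely. Continuing until the flange meets the springy cover.

```bash
python3 - <<'E'
from h import *
p=manip.state()['ee_pos'];cmd=np.array([.5459,.1261,p[2]])
f0=-.4;hist=[]
for i in range(9):
    cmd[2]-=.0012;manip.line_to(cmd,feed=.03)
    f=[manip.state()['ft_force'][2]];manip.dwell(.04);f.append(manip.state()['ft_force'][2]);manip.dwell(.04);f.append(manip.state()['ft_force'][2])
    print(round(manip.state()['ee_pos'][2],4),round(np.mean(f)-f0,2),end=' | ')
    hist.append(np.mean(f)-f0)
    if hist[-1]>2 : break
show()
E
```

```text
0.1036 0.17 | 0.1024 1.07 | 0.1011 1.45 | 0.0999 1.86 | 0.0987 1.81 | 0.0975 2.74 |  29.46 [0.5458 0.1262 0.0975] [-179.99   -0.     92.31] F [-1.86 -0.02  2.45] w 0.0148 g 12.0
```

Seated from TCP z of about 0.103, now pressed near the held-down height with the pin still up. I'll release, rise, close and look.

```bash
python3 - <<'E'
from h import *
manip.let_go();show()
manip.line_to([.5459,.1261,.123],feed=.15)
c=manip.capture('wrist');s=manip.capture('side')
manip.close_gripper(20);show()
a=cv2.resize(c['image'][150:290,240:410],(510,420),interpolation=2);b=cv2.resize(s['image'][80:150,290:340],(280,392),interpolation=2)
o=np.zeros((420,795,3),np.uint8);o[:,:510]=a;o[:392,515:]=b;cv2.imwrite('pics/w6.png',o[:,:,::-1])
E
```

```text
30.65 [0.5459 0.1261 0.0975] [180.    0.   92.3] F [ 0.21  0.15 -0.19] w 0.0881 g 0.0
 32.41 [0.5459 0.1261 0.123 ] [-180.    -0.    92.3] F [ 0.32  1.29 -0.14] w 0.0005 g 0.0
```

View pics/w6.png

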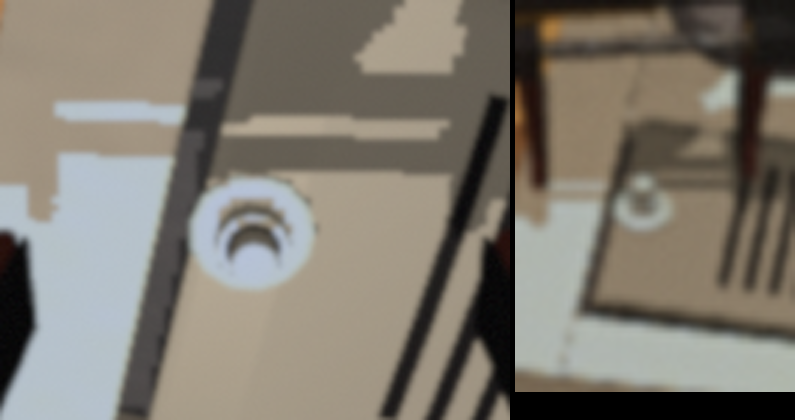

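The rivet is seated upright with its pin up, at crop (253,240). Now I'll push the pin in, with force monitored. The pin's slip at about 13 N limits the load until it is flush.

```bash
python3 - <<'E'
from h import *
cmd=np.array([.5459,.1270,.123]);f0=.0;zs=None
for i in range(45):
    s=manip.state();z=s['ee_pos'][2]
    st=.002 if zs is None else (.001 if cmd[2]>zs-.0045 else .0004)
    if i==0: st=.004
    cmd[2]-=st;manip.line_to(cmd,feed=.03)
    s=manip.state();f=s['ft_force'][2]-f0
    print(round(cmd[2],4),round(s['ee_pos'][2],4),round(f,1),end=' | ')
    if zs is None and f>9: zs=cmd[2]
    if f>17.5 or s['clock']>44: break
show()
E
```

```text
0.119 0.1187 0.3 | 0.117 0.1169 0.4 | 0.115 0.1149 0.5 | 0.113 0.113 0.6 | 0.111 0.111 2.9 | 0.109 0.109 4.7 | 0.107 0.107 5.0 | 0.105 0.105 5.9 | 0.103 0.1035 9.6 | 0.102 0.1027 11.1 | 0.101 0.1018 11.1 | 0.1 0.1008 12.2 | 0.099 0.0998 11.2 | 0.098 0.0988 12.0 | 0.0976 0.0985 12.8 | 0.0972 0.0981 12.1 | 0.0968 0.0977 12.6 | 0.0964 0.0973 12.1 | 0.096 0.0969 12.2 | 0.0956 0.0965 12.5 | 0.0952 0.0962 12.8 | 0.0948 0.0959 13.6 | 0.0944 0.0957 15.6 | 0.094 0.0955 17.0 | 0.0936 0.0953 18.7 |  38.69 [0.5457 0.1276 0.0953] [1.7999e+02 1.0000e-02 9.2320e+01] F [-8.13  0.02 18.72] w 0.0005 g 9.5
```

The plateau was about 12 N over 8 mm, then the force rose sharply to 18.7 N: the hard stop, so the pin is flush. Backing off to check.

```bash
python3 - <<'E'
from h import *
manip.line_to([.5457,.127,.135],feed=.12)
manip.line_to([.5457,.09,.16],feed=.2);show()
c=manip.capture('wrist');s=manip.capture('side')
a=cv2.resize(c['image'][110:250,240:410],(510,420),interpolation=2);b=cv2.resize(s['image'][80:150,290:340],(280,392),interpolation=2)
o=np.zeros((420,795,3),np.uint8);o[:,:510]=a;o[:392,515:]=b;cv2.imwrite('pics/w7.png',o[:,:,::-1])
E
```

```text
39.56 [0.5455 0.0893 0.1592] [-1.7997e+02  1.0000e-02  9.2200e+01] F [-0.07  0.47  0.07] w 0.0006 g 0.0
```

View pics/w7.png

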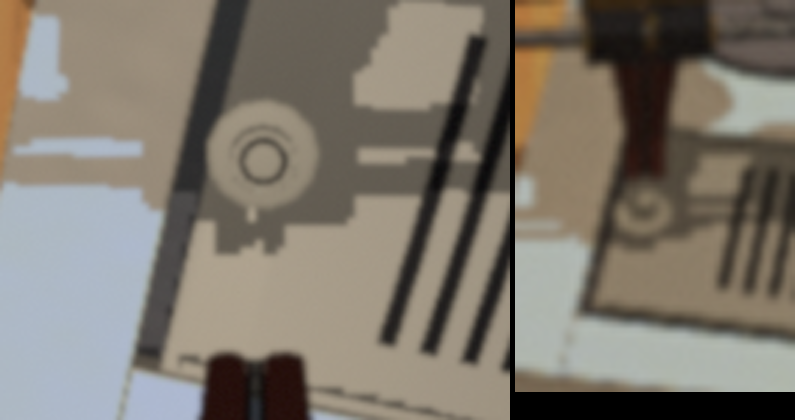

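The pin is flush in the collar, and the flange sits flat on the cover at crop (262,155). Handing in.

```bash
python3 -c "
from plant import manip
print(manip.close_job())"
```

```text
the job is handed in; nothing more can be done
None
```

The fitting push rivet is in the cover's hole with its pin pushed in flush, and I handed the job in at about 40 s of the 48 s allowed. The highest force I read while pushing was 18.7 N, under the 25 N limit. The last picture showed the flange flat on the cover and the pin level with the collar. I did not measure the cover's final height, and `close_job()` returned no verdict.

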